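# Unhook the loaded weight hanger past its sprung keeper

### The arm

A 7-joint arm with a two-finger parallel gripper is mounted at the origin on the work surface. World frame = base frame: x ahead of the robot, y to its left, z up, the work surface at z = 0. Lengths are in m, angles in rad, forces in N, time in s.
With the tool pointing down it reaches from about 0.4 to 0.875 m from the base axis. Payload 19.3 kg.
Tool frame: the origin (TCP) lies midway between the tips of the shut fingers; the grasp point (between the pads) lies 19 mm behind it; x points along the fingers, y is the direction in which the jaws open and shut, and the axes are right-handed (so a half turn about x gives the same grasp; the last joint's range is limited). The gripper opens to 85 mm and grips with 20 to 120 N. Pads are 22 mm wide; open, the fingers measure 114 mm over their backs; the gripper's body (76 mm by 85 mm) begins 54 mm behind the grasp point. The pads swing forward as they close: fully open they stand 13 mm farther back than shut.
Start: joints at [1.141, 0.521, -0.036, 1.599, 0.021, 1.021, -0.113], TCP at [0.22, -0.585, 0.231] pointing down, gripper open.
Joint ranges: [-2.91, 2.91], [-0.3, 2.13], [-1.5, 1.42], [0.17, 2.43], [-1.26, 4.41], [0.16, 1.93], [-2.52, 2.52]. Speed limits (rad/s): [1.89, 1.89, 2.39, 2.39, 3.01, 3.01, 3.01].

### API

Orientations are given as [roll, pitch, yaw] about the fixed x, y, z axes, in that order (R = Rz(yaw) Ry(pitch) Rx(roll)).
In Python, from workcell import bot gives the robot as it stands. The module is installed in compiled form; this text tells all that it offers.
- The arm moves only by the tool servo_tool, never from a script. Its argument "targets" is a list of rows, each an object of numbers: "x", "y", "z": the shift along the tool's x, y, z as a fraction of full scale; "wx", "wy", "wz": the turn, a rotation vector about the tool's x, y, z as a fraction of full scale. A call has 1 to 12 rows; each row is the pose to reach, as a shift and turn from the pose measured when the call began, along the tool's axes at that moment, turning the shorter way round; what a row does not reach only later rows make up. Full scale, the value 1, is 40 cm for a shift and 360 degrees for a turn. A row lasts 1/8 s, in which the tool goes at most 62.5 mm and 10.7 degrees, less where a joint would pass 70% of its speed; a pose out of reach is approached as far as the arm can. A call with a number of a shift or a turn outside -1 to 1 is refused whole. A call with a gripper value outside its range is refused whole. "grip" is the gripper command: -1 is shut, 1 is fully open, values between are in proportion, set as the call begins (left out, the last holds). The fingers move at their own pace and stop on an object; "squeeze" is the grip in N (left out, the last holds). Time passes only in rows, so rows that repeat a pose let the fingers close. It gives the time, the measured TCP pose, the force and the opening at its end, in the units of the state.
- bot.observe(): the state, without advancing time (a new reading comes with each control period).
- bot.grab_frame(name): name is "scene" or "top"; returns (picture, depth): 400x640x3 uint8, red, green, blue; 400x640 float32, m along the optical axis (not along the pixel's ray), 0 where there is no reading.
- bot.get_calibration(name): a dict with "intrinsics" (3x3 intrinsics, pixels), "R" (3x3) and "t" (3): a world point X has camera coordinates R X + t. Camera axes: x right, y down, z forward; pixel columns grow to the right and rows downward; lengths in m; the calibration is good to about 2 mm. A picture is of the moment at which its call begins. get_calibration takes no time and is no camera call.
- bot.job_done(): hands the job in, once; it reports no verdict.
Trained networks look in the newest picture that a camera, given by its name, has taken for a name from the list of things; names that differ only in an ending like _2 or _b are one class to them, and where a whole thing is asked for, a point or a joint stands for the part that bears it (a point fixed in the world has none). Each returns a list of dicts, best first, with "confidence" (0 to 1); they miss things now and then, are a little off and sometimes report something else, mostly with a low value. They report only what shows in the picture. A call takes as long as a camera call.
- bot.trace(camera, target): "mask" (400x640 bool, what is visible of it) and "pixel" ([column, row] in pixels, amid what is visible of it).
The state is a dict: "clock": time; "qpos": joint angles; "qd": joint speeds; "joint_efforts": joint torques, N m; "position": TCP position; "tool_rot": TCP orientation; "force": force on the tool from outside, world axes, zero at the start; "moment": the same for the moment, N m; "grip_width": finger opening in m.
Only numpy, scipy, OpenCV 4.12 (cv2) and the standard library are available. Lean on these libraries where they do the work, as an engineer would, in place of code of your own. Each camera call takes 0.05 s, during which the arm holds its last target. There are 200 camera calls.

### The job

Take the loaded weight hanger off the red safety hook and stand it upright in the round recess of the plywood block, then let go. The hook's beak keeps it from being lifted straight off: holding the hanger by its ivory knob, press its crossbar gently back against the sprung brass keeper until the keeper gives way, then lift it past the beak and out towards the open front. Touch the hook and its stand with nothing but the hanger, force nothing, keep the hanger upright, set it down gently and leave everything else where it is.

Things in the scene. Friction and masses are not known exactly. Their poses are not given: they have to be found in the camera images.
- hanger_knob (a point): Centre of the square ivory bakelite knob (24 mm along x, 26 along y, 32 high, upright sides) on top of the weight hanger. The hanger is one rigid nickel-grey piece of about 0.42 kg (varies by a fifth); its z is up, y along its crossbar. At the start it hangs in the hook by its crossbar.
- hanger_bar (a point): Middle of the hanger's round crossbar (8 mm diameter, along y), 52 mm below the knob's centre. It joins two legs (inner faces 22 mm either side) of an upright stirrup 56 mm wide, at most 10 mm thick in x. Clear opening below the bar: 62 mm high, the hook passes through it. Clear opening above: 20 mm, then the upper yoke, 6 mm thick, 6 mm below the knob.
- hanger_foot (a point): Centre of the underside of the hanger's round foot, 52 mm across, 166 mm below the knob's centre. Two dark iron masses 48 mm across are fixed on the foot, up to 28 mm above its underside.
- stand: Fixed post stand that carries the red safety hook. Origin on the bench, plumb below the nominal middle of the hook's seat. x points from the hook's open front (roughly facing the robot) back to the post; z up. Grey base plate at x 40 to 150 mm, 100 wide, 12 high; post 22 mm square at x = 90 mm, 160 mm high.
- hook_seat (a point): Nominal middle of the hook's flat seat, 150 mm above the bench; axes as the stand. The seat is the top of a bar 14 mm wide in y and 22 mm deep, from the post forward to x = -25 mm. The whole hook (seat, beak, keeper) is clamped up to 14 mm either way in x from its nominal place. This offset is NOT measured: the hook points do not show it, so it must be felt.
- hook_beak (a point): Nominal middle of the lower edge of the beak's tip, 14 mm behind and 12 mm above the seat's middle. The beak (8 mm thick, top 20 mm above the seat) reaches back over the crossbar from a front wall whose inner face is at x = -19 mm from the seat's middle. Straight up, the bar meets the beak after 4 mm. More than about 18 N on hook, beak or keeper harms them.
- hook_keeper (a point): Nominal front face of the brass keeper at crossbar height, 19 mm behind the seat's middle: a tongue to 22 mm above the seat, hinged 14 mm below it, sprung forward. It yields back from about 2 N, +1.5 N per mm, to a hard stop at about 5 mm (9 to 10 N). The bar clears the beak once it has pushed the keeper 3.5 mm (7 N); 8.5 N is ample. Lift 25 to 38 mm in all, then out along -x.
- recess (a point): Centre of the floor of the round recess in the fixed plywood block (120 x 120 x 20 mm). The recess is 62 mm across and 12 mm deep, floor 8 mm above the bench; z up. An open plywood flap slopes up and away beyond the block's +x edge, to 100 mm above the bench.
- mass_a: loose dark iron slotted mass, 50 mm across, 13 high, lying on the bench; leave it. Origin under its centre
- mass_b: loose dark iron slotted mass, 42 mm across, 10 high; leave it. Origin under its centre
- bob: copper bob, 36 mm across, 46 high, standing; leave it. Origin under its centre
- loose_knob: loose round ivory knob, 36 mm across, 32 high; leave it. Origin under its centre
- spare: small empty nickel hanger standing on its 40 mm foot, 98 high; leave it. Origin under its centre
- wood_block: wooden block 60 x 90 x 45 mm; leave it. Origin under its centre

How it is judged:
By the outcome, as a careful person would: the job done as asked, in the order asked, and still so for the second after the job is handed in, with the robot touching nothing.
It also fails if it takes over 64 s, if anything falls off the work surface, if the arm or the gripper's body presses on something with over 40 N, if the wrist force passes 120 N, or if a joint passes its speed limit or range.

## Working session

There is one attempt and no reset: what is moved stays moved. The work goes in short steps, Python scripts to look and compute and a tool call to move; the robot and the scene stay as the last step left them, time stands still between calls to the robot, and variables do not carry over. Pictures are saved under pics/ and viewed, on a budget of 10 in all, crops included, one or two more only if the job needs it, and the job is handed in when it is done.

Besides the shell and the picture viewer there is one more tool, called by a JSON object that holds its "name" and its "arguments", one argument or row to a line. servo_tool: Moves the arm, as the interface text tells. Shift numbers are shares of 40 cm and turn numbers shares of 360 degrees, none past 1 either way. Its arguments: {"type":"object","properties":{"targets":{"type":"array"},"grip":{"type":"number"},"squeeze":{"type":"number"}},"required":["targets"]}

```bash
mkdir -p pics; cat > h.py <<'E'
import numpy as np, cv2
from workcell import bot
from scipy.spatial.transform import Rotation as R
def cloud(name,depth):
    c=bot.get_calibration(name);K=np.array(c["intrinsics"]);Rm=np.array(c["R"]);t=np.array(c["t"])
    v,u=np.mgrid[0:400,0:640]
    p=np.stack([(u-K[0,2])/K[0,0]*depth,(v-K[1,2])/K[1,1]*depth,depth],-1)
    return (p-t)@Rm
E
python3 - <<'E'
from h import *
s=bot.observe();print({k:np.round(v,3).tolist() for k,v in s.items()})
for n in("scene","top"):
    im,d=bot.grab_frame(n);cv2.imwrite(f"pics/{n}0.png",im[:,:,::-1]);P=cloud(n,d);np.savez(f"{n}0.npz",im=im,d=d,P=P)
    c=bot.get_calibration(n);print(n,"cam at",np.round(-np.array(c["R"]).T@np.array(c["t"]),3))
    for t in("hanger_knob","hanger_bar","hanger_foot","stand","hook_seat","hook_beak","hook_keeper","recess","mass_a","bob","loose_knob","spare","wood_block"):
        for r in bot.trace(n,t)[:2]:
            m=r["mask"]&(d>0); q=P[m]
            if len(q)==0: print(t,r["confidence"],r["pixel"]);continue
            print(t,round(r["confidence"],2),np.round(r["pixel"]),m.sum(),"med",np.round(np.median(q,0),3),"lo",np.round(np.percentile(q,3,0),3),"hi",np.round(np.percentile(q,97,0),3))
E
```

```text
{'clock': 0.0, 'qpos': [1.141, 0.522, -0.036, 1.6, 0.021, 1.021, -0.113], 'qd': [0.001, 0.001, 0.001, 0.0, 0.001, -0.0, -0.002], 'joint_efforts': [0.002, -92.709, 1.981, -36.992, 0.018, 0.008, -0.0], 'position': [0.22, -0.585, 0.231], 'tool_rot': [-1.499, 1.57, 2.003], 'force': [-0.928, -0.435, -0.595], 'moment': [0.019, -0.031, -0.024], 'grip_width': 0.086}
scene cam at [ 1.169 -0.278  0.8  ]
hanger_knob 0.58 [365. 200.] 647 med [0.601 0.152 0.087] lo [ 0.449  0.133 -0.002] hi [0.618 0.284 0.22 ]
hanger_bar 0.85 [361. 203.] 597 med [0.603 0.15  0.085] lo [ 0.573  0.132 -0.001] hi [0.618 0.197 0.22 ]
hanger_foot 0.59 [360. 202.] 538 med [0.603 0.151 0.086] lo [0.586 0.133 0.042] hi [0.618 0.179 0.22 ]
stand 0.56 [384. 232.] 1956 med [0.685 0.174 0.011] lo [ 0.596  0.133 -0.001] hi [0.739 0.237 0.161]
stand 0.21 [327. 270.] 158 med [ 0.718 -0.016  0.028] lo [ 0.701 -0.03   0.015] hi [0.73  0.001 0.032]
hook_seat 0.77 [384. 234.] 1960 med [0.686 0.174 0.011] lo [0.581 0.135 0.   ] hi [0.74  0.235 0.161]
hook_beak 0.84 [388. 231.] 2036 med [0.685 0.174 0.011] lo [ 0.575  0.135 -0.002] h
[... 1958 characters left out ...]
6 med [0.425 0.026 0.014] lo [0.405 0.005 0.004] hi [0.445 0.049 0.019]
recess 0.64 [390. 202.] 2667 med [ 0.575 -0.199  0.022] lo [ 0.484 -0.262  0.006] hi [ 0.65  -0.135  0.098]
mass_a 0.78 [314. 256.] 247 med [0.425 0.026 0.014] lo [ 0.404  0.005 -0.   ] hi [0.446 0.05  0.019]
mass_a 0.63 [324. 222.] 155 med [ 0.522 -0.006  0.011] lo [ 0.504 -0.023  0.005] hi [0.54  0.012 0.017]
loose_knob 0.47 [322. 158.] 119 med [ 0.709 -0.013  0.03 ] lo [ 0.695 -0.028  0.002] hi [0.726 0.002 0.037]
spare 0.46 [464. 235.] 142 med [ 0.479 -0.414  0.006] lo [ 0.466 -0.435  0.   ] hi [ 0.495 -0.4    0.096]
wood_block 0.75 [172. 262.] 773 med [0.412 0.419 0.045] lo [0.381 0.376 0.004] hi [0.444 0.466 0.051]
```

```bash
python3 - <<'E'
from h import *
S=np.load("scene0.npz");T=np.load("top0.npz")
def fit(P,m,l):
    q=P[m]; xy=(q[:,:2]*1000).astype(np.float32); r=cv2.minAreaRect(xy); print(l,len(q),np.round(q.mean(0),4),"rect",np.round(r[0],1),np.round(r[1],1),round(r[2],1))
for n,D in(("scene",S),("top",T)):
    P=D["P"];x,y,z=P[...,0],P[...,1],P[...,2]
    near=(abs(x-.595)<.06)&(abs(y-.155)<.06)
    fit(P,near&(z>.212),n+" knobtop")
    fit(P,(abs(x-.68)<.1)&(abs(y-.18)<.1)&(z>.004)&(z<.02),n+" base")
    fit(P,(abs(x-.68)<.1)&(abs(y-.18)<.1)&(z>.15)&(z<.175),n+" posttop/hook")
    b=(x>.46)&(x<.61)&(abs(y+.2)<.08)
    fit(P,b&(z>.014)&(z<.03),n+" blocktop")
    fit(P,b&(z>.004)&(z<.0135),n+" recessfloor")
    fit(P,(abs(x-.43)<.05)&(abs(y-.026)<.05)&(z>.007)&(z<.03),n+" massa")
a=cv2.resize(S["im"][120:320,120:440,::-1],(800,500),interpolation=cv2.INTER_CUBIC);cv2.imwrite("pics/s_crop.png",a)
a=cv2.resize(T["im"][90:290,160:480,::-1],(800,500),interpolation=cv2.INTER_CUBIC);cv2.imwrite("pics/t_crop.png",a)
E
```

```text
scene knobtop 88 [0.5976 0.1566 0.218 ] rect [595.6 158.2] [22.5 28.1] 16.2
scene base 1014 [0.6941 0.1804 0.0099] rect [686.  185.7] [110.9 102.6] 16.9
scene posttop/hook 190 [0.6343 0.167  0.1594] rect [637.2 163.2] [116.8  55.2] 7.5
scene blocktop 1164 [ 0.5369 -0.1899  0.0181] rect [ 550.1 -192.2] [120.5 141.8] 75.1
scene recessfloor 314 [ 0.5376 -0.1897  0.007 ] rect [ 560.8 -206.5] [ 88.3 112.3] 19.4
scene massa 155 [0.429  0.0246 0.0106] rect [429.1  26. ] [47.8 50.1] 30.8
top knobtop 98 [0.592  0.1575 0.2219] rect [592.5 157.6] [23.1 26.2] 14.2
top base 1290 [0.6863 0.1814 0.0104] rect [680.3 180. ] [199.1 200.1] 0.1
top posttop/hook 188 [0.6528 0.1754 0.1574] rect [640.6 166.9] [125.1  53.9] 12.0
top blocktop 1429 [ 0.544  -0.1928  0.021 ] rect [ 546.4 -192. ] [120.6 133.1] 75.1
top recessfloor 465 [ 0.5331 -0.1947  0.0081] rect [ 535.4 -201.6] [159.8 147.3] 88.0
top massa 246 [0.4269 0.0258 0.0135] rect [433.3  34.6] [89.1 87.3] 12.8
```

View pics/s_crop.png

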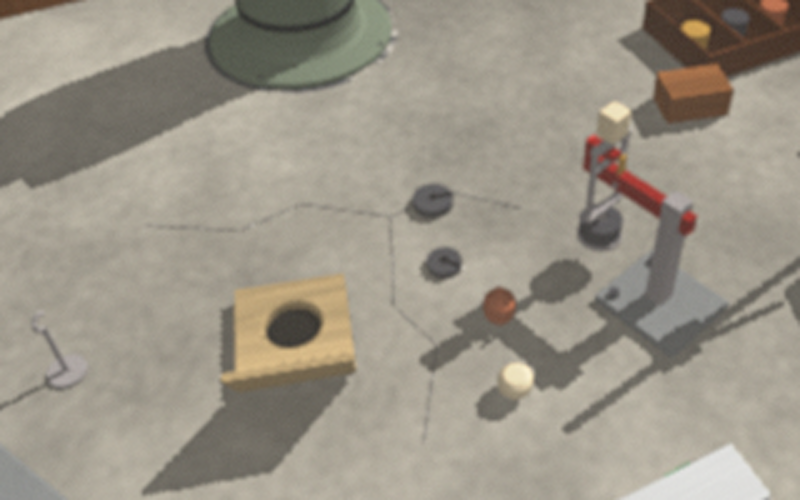

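View pics/t_crop.png

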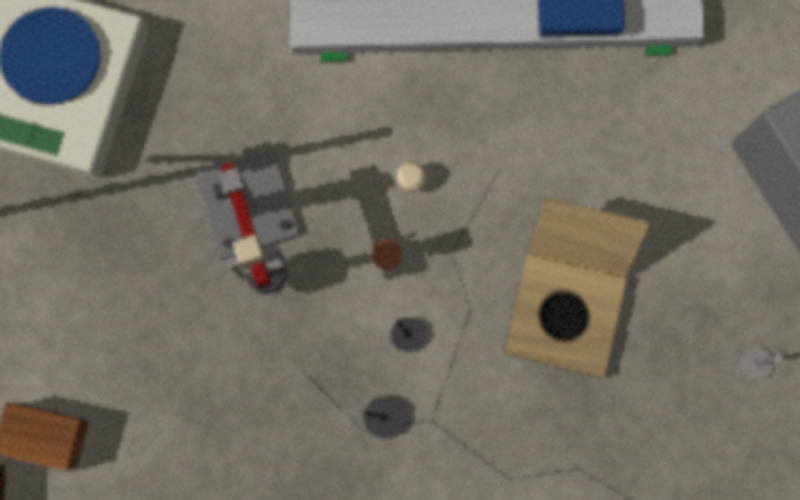

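```bash
python3 - <<'E'
from h import *
S=np.load("scene0.npz");T=np.load("top0.npz")
for n,D in(("scene",S),("top",T)):
    P=D["P"];im=D["im"].astype(int);x,y,z=P[...,0],P[...,1],P[...,2]
    wood=(im[...,0]-im[...,2]>35)&(abs(y+.2)<.1)&(z>.012)&(z<.026)&(abs(x-.54)<.09)
    q=P[wood];r=cv2.minAreaRect((q[:,:2]*1000).astype(np.float32));print(n,"block",r)
    dark=(im.sum(-1)<150)&(abs(x-.535)<.04)&(abs(y+.195)<.045)
    # rim via ray at z=.02 : use pixels' rays
    c=bot.get_calibration(n);K=np.array(c["intrinsics"]);Rm=np.array(c["R"]);t=np.array(c["t"]);C=-Rm.T@t
    d=P[dark]-C; rim=C+d*((.02-C[2])/d[:,2:]); e=cv2.fitEllipse(cv2.convexHull((rim[:,:2]*1000).astype(np.float32)));print(" rim ellipse",e,dark.sum())
    red=(im[...,0]-im[...,1]>60)&(im[...,0]-im[...,2]>50)&(abs(y-.17)<.06)&(abs(x-.64)<.1)&(z>.1)
    q=P[red]; q=q[q[:,2]>.145];print(" red",len(q),np.round(q.min(0),3),np.round(q.max(0),3))
    l=cv2.fitLine(q[:,:2].astype(np.float32),cv2.DIST_HUBER,0,.01,.01).ravel();print(" hook line",l,np.degrees(np.arctan2(l[1],l[0])))
    b=(abs(x-.69)<.09)&(abs(y-.18)<.08)&(z>.005)&(z<.02)&(im.max(-1)-im.min(-1)<25)
    lab=cv2.connectedComponentsWithStats(b.astype(np.uint8))
    k=1+np.argmax(lab[2][1:,4]); q=P[lab[1]==k];print(" base",cv2.minAreaRect((q[:,:2]*1000).astype(np.float32)))
r=R.from_euler("xyz",bot.observe()["tool_rot"]).as_matrix();print(np.round(r,3)); ty=r[:,1];print("tool y az",np.degrees(np.arctan2(ty[1],ty[0])))
E
```

```text
scene block ((544.594970703125, -190.5347137451172), (120.55815124511719, 130.02806091308594), 74.6593246459961)Traceback (most recent call last):
  File "<stdin>", line 10, in <module>
cv2.error: OpenCV(4.12.0) /io/opencv/modules/imgproc/src/shapedescr.cpp:356: error: (-215:Assertion failed) n >= 0 && (depth == CV_32F || depth == CV_32S) in function 'fitEllipseNoDirect'
```

```bash
python3 - <<'E'
from h import *
S=np.load("scene0.npz");T=np.load("top0.npz")
for n,D in(("scene",S),("top",T)):
    P=D["P"];im=D["im"].astype(int);x,y,z=P[...,0],P[...,1],P[...,2]
    near=(abs(x-.535)<.045)&(abs(y+.195)<.045)
    print(n,"min sum",np.percentile(im.sum(-1)[near],[2,10,20,30,40]))
    dark=(im.sum(-1)<210)&near
    lab=cv2.connectedComponentsWithStats(dark.astype(np.uint8));k=1+np.argmax(lab[2][1:,4]);dark=lab[1]==k
    c=bot.get_calibration(n);K=np.array(c["intrinsics"]);Rm=np.array(c["R"]);t=np.array(c["t"]);C=-Rm.T@t
    d=P[dark]-C; rim=C+d*((.02-C[2])/d[:,2:]); print(" rim",dark.sum(),rim.mean(0),cv2.minEnclosingCircle((rim[:,:2]*1000).astype(np.float32)))
    q=P[near&(z<.0125)];print(" floor",len(q),q.mean(0), cv2.minEnclosingCircle((q[:,:2]*1000).astype(np.float32)))
    red=(im[...,0]-im[...,1]>60)&(im[...,0]-im[...,2]>50)&(abs(y-.17)<.06)&(abs(x-.64)<.1)&(z>.145)
    q=P[red];print(" red",len(q),np.round(q.min(0),3),np.round(q.max(0),3))
    l=cv2.fitLine(q[:,:2].astype(np.float32),cv2.DIST_HUBER,0,.01,.01).ravel();print(" hook line",l,np.degrees(np.arctan2(l[1],l[0])))
    b=(abs(x-.69)<.09)&(abs(y-.18)<.08)&(z>.006)&(z<.02)&(im.max(-1)-im.min(-1)<25)
    lab=cv2.connectedComponentsWithStats(b.astype(np.uint8))
    k=1+np.argmax(lab[2][1:,4]); q=P[lab[1]==k];print(" base",cv2.minAreaRect((q[:,:2]*1000).astype(np.float32)))
r=R.from_euler("xyz",bot.observe()["tool_rot"]).as_matrix();print(np.round(r,3)); ty=r[:,1];print("tool y az",np.degrees(np.arctan2(ty[1],ty[0])))
E
```

```text
scene min sum [176.  185.  192.  290.3 422.8]
 rim 215 [ 0.54622449 -0.18986695  0.02      ] ((547.9694213867188, -190.0952911376953), 26.090774536132812)
 floor 314 [ 0.53562359 -0.18895081  0.0066686 ] ((536.4785766601562, -188.96578979492188), 30.068700790405273)
 red 133 [0.566 0.146 0.145] [0.702 0.193 0.17 ]
 hook line [0.9579938  0.2867889  0.6205748  0.16569823] 16.66581
 base ((685.9337768554688, 185.66268920898438), (110.87770080566406, 102.48475646972656), 16.818815231323242)
top min sum [ 44.   62.   74.  129.3 305.4]
 rim 310 [ 0.53975907 -0.1883955   0.02      ] ((539.9594116210938, -188.58578491210938), 29.70314598083496)
 floor 292 [ 0.54120003 -0.19122653  0.00846021] ((541.5576171875, -191.64260864257812), 30.61844825744629)
 red 123 [0.567 0.145 0.145] [0.7   0.193 0.176]
 hook line [0.9564824  0.29179    0.6271223  0.16765139] 16.96515
 base ((694.559814453125, 161.79177856445312), (117.48807525634766, 49.466365814208984), 16.509296417236328)
[[ 0.     0.352 -0.936]
 [ 0.    -0.936 -0.352]
 [-1.    -0.    -0.   ]]
tool y az -69.38797997189066
```

{"name": "servo_tool", "arguments": {
  "targets": [
    {"x":-0.175,"y":-0.3,"z":-0.33,"wx":-0.05},
    {"x":-0.175,"y":-0.6,"z":-0.65,"wx":-0.1},
    {"x":-0.175,"y":-0.705,"z":-0.765,"wx":-0.12},
    {"x":-0.175,"y":-0.705,"z":-0.765,"wx":-0.12},
    {"x":-0.175,"y":-0.705,"z":-0.765,"wx":-0.12},
    {"x":-0.175,"y":-0.705,"z":-0.765,"wx":-0.12},
    {"x":-0.175,"y":-0.705,"z":-0.765,"wx":-0.12},
    {"x":-0.175,"y":-0.705,"z":-0.765,"wx":-0.12},
    {"x":-0.175,"y":-0.705,"z":-0.765,"wx":-0.12},
    {"x":-0.175,"y":-0.705,"z":-0.765,"wx":-0.12},
    {"x":-0.175,"y":-0.705,"z":-0.765,"wx":-0.12}
  ],
  "grip": 1
}}

```text
$.targets[0]: bad value
```

```bash
cat >> h.py <<'E'
def rel(tgt,az,n=0):
    "target TCP position (world), tool-down with tool y azimuth az deg -> call fractions"
    F=[]; 
    s=bot.observe(); r=R.from_euler("xyz",s["tool_rot"]).as_matrix(); p=np.array(s["position"])
    a=np.radians(az); Rt=np.array([[0,np.cos(a),np.sin(a)],[0,np.sin(a),-np.cos(a)],[-1,0,0]])
    Rt=Rt if np.linalg.det(Rt)>0 else Rt*np.array([1,1,-1])
    d=r.T@(np.array(tgt)-p)/.4; w=R.from_matrix(r.T@Rt).as_rotvec()/(2*np.pi)
    print("clock",s["clock"],"pos",np.round(p,4),"f",np.round(s["force"],2),"m",np.round(s["moment"],3),"w",round(s["grip_width"],4),"q7",round(s["qpos"][6],2))
    print("az",round(np.degrees(np.arctan2(r[1,1],r[0,1])),2),"shift",np.round(d,4),"turn",np.round(w,4),"axes",np.round(r,3).tolist())
E
python3 -c "
from h import *
rel([.594,.158,.27],16.5)"
```

```text
clock 1.4 pos [ 0.22   -0.585   0.2313] f [ 0.24 -0.33  1.23] m [-0.029  0.036  0.021] w 0.0851 q7 -0.11
az -69.39 shift [-0.0967 -1.4095 -1.529 ] turn [-0.2386 -0.     -0.    ] axes [[0.0, 0.352, -0.936], [0.0, -0.936, -0.352], [-1.0, -0.0, -0.0]]
```

{"name": "servo_tool", "arguments": {
  "targets": [
    {"x":-0.175,"y":-0.3,"z":-0.33,"wx":-0.05,"wy":0,"wz":0},
    {"x":-0.175,"y":-0.6,"z":-0.65,"wx":-0.1,"wy":0,"wz":0},
    {"x":-0.175,"y":-0.705,"z":-0.765,"wx":-0.12,"wy":0,"wz":0},
    {"x":-0.175,"y":-0.705,"z":-0.765,"wx":-0.12,"wy":0,"wz":0},
    {"x":-0.175,"y":-0.705,"z":-0.765,"wx":-0.12,"wy":0,"wz":0},
    {"x":-0.175,"y":-0.705,"z":-0.765,"wx":-0.12,"wy":0,"wz":0},
    {"x":-0.175,"y":-0.705,"z":-0.765,"wx":-0.12,"wy":0,"wz":0},
    {"x":-0.175,"y":-0.705,"z":-0.765,"wx":-0.12,"wy":0,"wz":0},
    {"x":-0.175,"y":-0.705,"z":-0.765,"wx":-0.12,"wy":0,"wz":0},
    {"x":-0.175,"y":-0.705,"z":-0.765,"wx":-0.12,"wy":0,"wz":0}
  ],
  "grip": 1
}}

```text
clock: 2.65
position: [0.4066, -0.2143, 0.3011]
tool_rot: [-1.031, 1.57, -3.061]
force: [1.0, -0.1, -0.2]
grip_width: 0.0853
```

```bash
python3 -c "
from h import *
rel([.594,.158,.27],16.5)"
```

```text
clock 2.65 pos [ 0.4066 -0.2143  0.3011] f [ 1.03 -0.12 -0.21] m [-0.007  0.032  0.05 ] w 0.0853 q7 -0.19
az -26.28 shift [ 0.0776  0.0079 -1.0419] turn [-1.188e-01  0.000e+00  1.000e-04] axes [[-0.0, 0.897, -0.443], [-0.0, -0.443, -0.897], [-1.0, -0.0, 0.0]]
```

{"name": "servo_tool", "arguments": {
  "targets": [
    {"x":0,"y":0,"z":-0.5,"wx":-0.06,"wy":0,"wz":0},
    {"x":0,"y":0.008,"z":-1,"wx":-0.119,"wy":0,"wz":0},
    {"x":0,"y":0.008,"z":-1,"wx":-0.119,"wy":0,"wz":0},
    {"x":0,"y":0.008,"z":-1,"wx":-0.119,"wy":0,"wz":0},
    {"x":0,"y":0.008,"z":-1,"wx":-0.119,"wy":0,"wz":0},
    {"x":0,"y":0.008,"z":-1,"wx":-0.119,"wy":0,"wz":0},
    {"x":0,"y":0.008,"z":-1,"wx":-0.119,"wy":0,"wz":0},
    {"x":0,"y":0.008,"z":-1,"wx":-0.119,"wy":0,"wz":0},
    {"x":0,"y":0.008,"z":-1,"wx":-0.119,"wy":0,"wz":0},
    {"x":0,"y":0.008,"z":-1,"wx":-0.119,"wy":0,"wz":0}
  ]
}}

```text
clock: 3.9
position: [0.5867, 0.1414, 0.3012]
tool_rot: [-0.525, 1.57, -1.809]
force: [-0.2, -0.5, 0.1]
grip_width: 0.0853
```

```bash
python3 -c "
from h import *
rel([.594,.158,.255],16.5)
im,d=bot.grab_frame('scene');cv2.imwrite('pics/s1.png',cv2.resize(im[100:260,260:500,::-1],(780,520),interpolation=cv2.INTER_CUBIC))"
```

```text
clock 3.9 pos [0.5867 0.1414 0.3012] f [-0.22 -0.5   0.14] m [ 0.003  0.006 -0.034] w 0.0853 q7 -0.31
az 16.44 shift [ 0.1155  0.0294 -0.0347] turn [-0.0002  0.0001  0.0001] axes [[-0.0, 0.959, 0.283], [-0.001, 0.283, -0.959], [-1.0, -0.0, 0.001]]
```

View pics/s1.png

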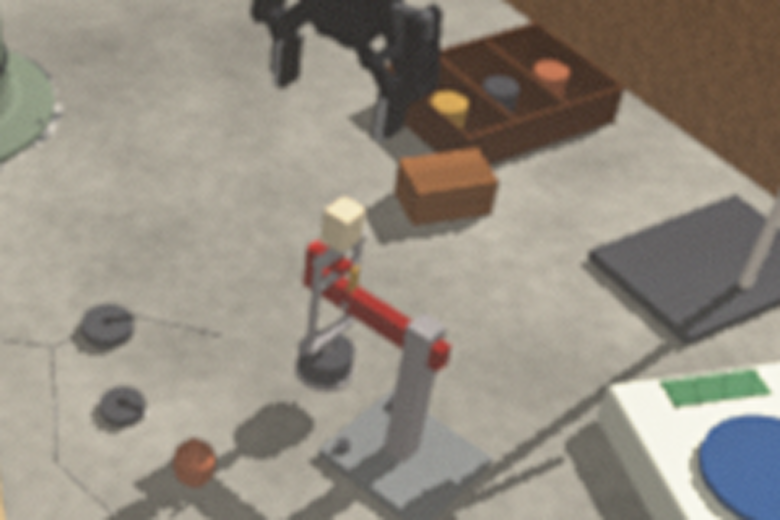

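{"name": "servo_tool", "arguments": {
  "targets": [
    {"x":0,"y":0.029,"z":-0.035,"wx":0,"wy":0,"wz":0},
    {"x":0,"y":0.029,"z":-0.035,"wx":0,"wy":0,"wz":0},
    {"x":0.05,"y":0.029,"z":-0.035,"wx":0,"wy":0,"wz":0},
    {"x":0.1,"y":0.029,"z":-0.035,"wx":0,"wy":0,"wz":0},
    {"x":0.15,"y":0.029,"z":-0.035,"wx":0,"wy":0,"wz":0},
    {"x":0.2,"y":0.029,"z":-0.035,"wx":0,"wy":0,"wz":0},
    {"x":0.25,"y":0.029,"z":-0.035,"wx":0,"wy":0,"wz":0},
    {"x":0.283,"y":0.029,"z":-0.035,"wx":0,"wy":0,"wz":0},
    {"x":0.283,"y":0.029,"z":-0.035,"wx":0,"wy":0,"wz":0},
    {"x":0.283,"y":0.029,"z":-0.035,"wx":0,"wy":0,"wz":0}
  ]
}}

```text
clock: 5.2
position: [0.5941, 0.1584, 0.1886]
tool_rot: [0.953, 1.57, -0.331]
force: [1.0, 0.2, 0.2]
grip_width: 0.0855
```

```bash
python3 -c "
from h import *
rel([.594,.158,.188],16.5)
im,d=bot.grab_frame('scene');a=cv2.resize(im[130:220,320:430,::-1],(390,320),interpolation=cv2.INTER_CUBIC)
im,d=bot.grab_frame('top');b=cv2.resize(im[150:240,210:320,::-1],(390,320),interpolation=cv2.INTER_CUBIC)
cv2.imwrite('pics/s2.png',np.hstack([a,b]))
for i in range(3): bot.grab_frame('top');print(np.round(bot.observe()['force'],2))"
```

```text
clock 5.2 pos [0.5941 0.1584 0.1886] f [0.97 0.16 0.18] m [ 0.002 -0.036  0.053] w 0.0855 q7 -0.4
az 16.45 shift [ 0.0016 -0.0006  0.0009] turn [-0.0001  0.0001 -0.0001] axes [[0.001, 0.959, 0.283], [-0.0, 0.283, -0.959], [-1.0, 0.001, 0.0]]
[0.21 0.12 0.61]
[-0.46 -0.31  0.37]
[0.32 0.15 0.09]
```

View pics/s2.png

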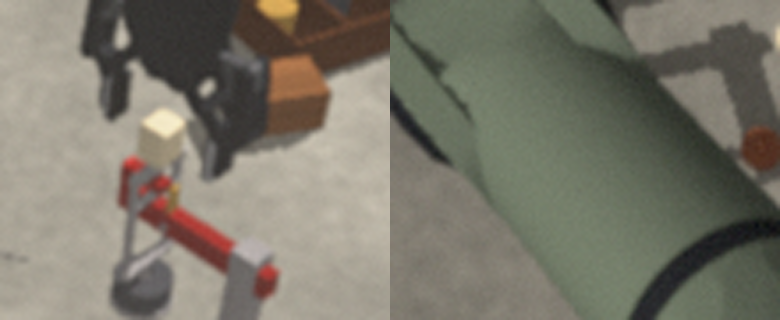

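{"name": "servo_tool", "arguments": {
  "targets": [
    {"x":0,"y":0,"z":0,"wx":0,"wy":0,"wz":0},
    {"x":0,"y":0,"z":0,"wx":0,"wy":0,"wz":0},
    {"x":0,"y":0,"z":0,"wx":0,"wy":0,"wz":0},
    {"x":0,"y":0,"z":0,"wx":0,"wy":0,"wz":0},
    {"x":0,"y":0,"z":0,"wx":0,"wy":0,"wz":0},
    {"x":0,"y":0,"z":0,"wx":0,"wy":0,"wz":0},
    {"x":0,"y":0,"z":0,"wx":0,"wy":0,"wz":0},
    {"x":0,"y":0,"z":0,"wx":0,"wy":0,"wz":0},
    {"x":0,"y":0,"z":0,"wx":0,"wy":0,"wz":0},
    {"x":0,"y":0,"z":0,"wx":0,"wy":0,"wz":0}
  ],
  "grip": -1,
  "squeeze": 30
}}

```text
clock: 6.7
position: [0.5941, 0.1583, 0.1885]
tool_rot: [0.881, 1.57, -0.402]
force: [0.7, 1.5, 2.9]
grip_width: 0.0238
```

{"name": "servo_tool", "arguments": {
  "targets": [
    {"x":0,"y":0,"z":0,"wx":0,"wy":0,"wz":0},
    {"x":0,"y":0,"z":0,"wx":0,"wy":0,"wz":0},
    {"x":0,"y":0,"z":0,"wx":0,"wy":0,"wz":0}
  ],
  "squeeze": 85
}}

```text
clock: 7.08
position: [0.5941, 0.1584, 0.1886]
tool_rot: [0.995, 1.57, -0.289]
force: [-1.0, 1.0, 5.3]
grip_width: 0.0229
```

```bash
cat >> h.py <<'E'
def feel(n=6):
    f=[];m=[]
    for i in range(n): bot.grab_frame('top'); s=bot.observe(); f.append(s["force"]);m.append(s["moment"])
    f=np.array(f).mean(0); a=np.radians(16.5); c,sn=np.cos(a),np.sin(a); p=s["position"]
    print("t",s["clock"],"stand-frame force fx %.2f fy %.2f fz %.2f"%(c*f[0]+sn*f[1],-sn*f[0]+c*f[1],f[2]),"m",np.round(np.mean(m,0),3),"pos",np.round(p,4),"along x %.4f"%(c*(p[0]-.594)+sn*(p[1]-.158)),"w",round(s["grip_width"],4))
E
python3 -c "
from h import *
feel()
im,d=bot.grab_frame('scene');a=cv2.resize(im[120:230,310:430,::-1],(600,550),interpolation=cv2.INTER_CUBIC)
cv2.imwrite('pics/s3.png',a);rel([.594,.158,.188],16.5)"
```

```text
t 7.375 stand-frame force fx -0.20 fy 0.73 fz 5.23 m [ 0.166  0.142 -0.026] pos [0.5941 0.1584 0.1886] along x 0.0002 w 0.0228
clock 7.425 pos [0.5941 0.1584 0.1886] f [0.17 1.07 5.11] m [0.171 0.092 0.011] w 0.0229 q7 -0.4
az 16.45 shift [ 0.0016 -0.0006  0.0008] turn [-0.0001  0.0001 -0.0001] axes [[0.001, 0.959, 0.283], [-0.0, 0.283, -0.959], [-1.0, 0.001, 0.0]]
```

View pics/s3.png

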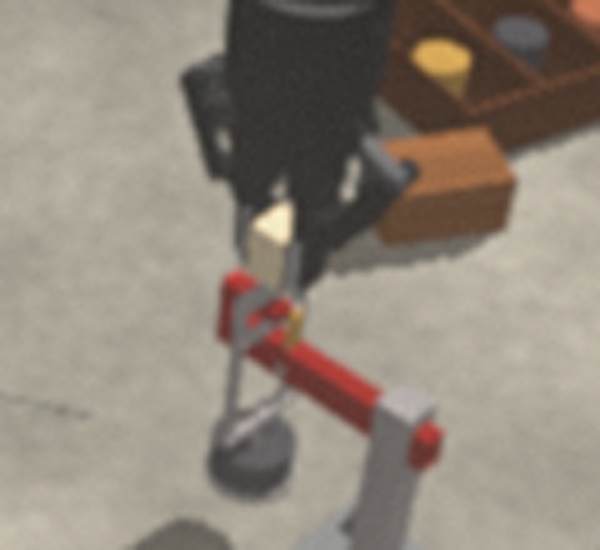

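{"name": "servo_tool", "arguments": {
  "targets": [
    {"x":-0.0025,"y":0,"z":0,"wx":0,"wy":0,"wz":0},
    {"x":-0.005,"y":0,"z":0,"wx":0,"wy":0,"wz":0},
    {"x":-0.005,"y":0,"z":0,"wx":0,"wy":0,"wz":0},
    {"x":-0.005,"y":0,"z":0,"wx":0,"wy":0,"wz":0}
  ]
}}

```text
clock: 7.92
position: [0.594, 0.1583, 0.1904]
tool_rot: [0.618, 1.57, -0.665]
force: [-0.5, 0.3, -4.0]
grip_width: 0.0229
```

```bash
python3 -c "
from h import *
feel()"
```

```text
t 8.225 stand-frame force fx -0.20 fy -0.11 fz -5.07 m [-0.001 -0.009 -0.006] pos [0.5941 0.1584 0.1906] along x 0.0002 w 0.0227
```

{"name": "servo_tool", "arguments": {
  "targets": [
    {"x":0,"y":0.0025,"z":0,"wx":0,"wy":0,"wz":0},
    {"x":0,"y":0.005,"z":0,"wx":0,"wy":0,"wz":0},
    {"x":0,"y":0.0075,"z":0,"wx":0,"wy":0,"wz":0},
    {"x":0,"y":0.0075,"z":0,"wx":0,"wy":0,"wz":0}
  ]
}}

```text
clock: 8.72
position: [0.597, 0.1592, 0.1906]
tool_rot: [0.962, 1.57, -0.322]
force: [0.3, -0.3, -5.0]
grip_width: 0.0229
```

```bash
python3 -c "
from h import *
feel(4)"
```

```text
t 8.925 stand-frame force fx -0.15 fy -0.12 fz -4.86 m [ 0.017 -0.006  0.011] pos [0.5969 0.1592 0.1906] along x 0.0032 w 0.0232
```

Free. Continue.

{"name": "servo_tool", "arguments": {
  "targets": [
    {"x":0,"y":0.0025,"z":0,"wx":0,"wy":0,"wz":0},
    {"x":0,"y":0.005,"z":0,"wx":0,"wy":0,"wz":0},
    {"x":0,"y":0.0075,"z":0,"wx":0,"wy":0,"wz":0},
    {"x":0,"y":0.0075,"z":0,"wx":0,"wy":0,"wz":0}
  ]
}}

```text
clock: 9.43
position: [0.5998, 0.1601, 0.1906]
tool_rot: [0.955, 1.57, -0.329]
force: [1.0, -0.4, -5.2]
grip_width: 0.0226
```

```bash
python3 -c "
from h import *
feel(3)"
```

```text
t 9.575 stand-frame force fx 0.46 fy -0.63 fz -4.97 m [ 0.02  -0.001  0.013] pos [0.5998 0.1601 0.1906] along x 0.0061 w 0.0227
```

{"name": "servo_tool", "arguments": {
  "targets": [
    {"x":0,"y":0.0025,"z":0,"wx":0,"wy":0,"wz":0},
    {"x":0,"y":0.005,"z":0,"wx":0,"wy":0,"wz":0},
    {"x":0,"y":0.0075,"z":0,"wx":0,"wy":0,"wz":0},
    {"x":0,"y":0.0075,"z":0,"wx":0,"wy":0,"wz":0}
  ]
}}

```text
clock: 10.07
position: [0.6027, 0.1609, 0.1906]
tool_rot: [0.912, 1.57, -0.371]
force: [-1.0, 0.2, -4.7]
grip_width: 0.0228
```

```bash
python3 -c "
from h import *
feel(3)"
```

```text
t 10.225 stand-frame force fx 0.01 fy 0.16 fz -5.59 m [ 0.002  0.037 -0.017] pos [0.6026 0.1609 0.1906] along x 0.0091 w 0.0233
```

{"name": "servo_tool", "arguments": {
  "targets": [
    {"x":0,"y":0.0025,"z":0,"wx":0,"wy":0,"wz":0},
    {"x":0,"y":0.005,"z":0,"wx":0,"wy":0,"wz":0},
    {"x":0,"y":0.0075,"z":0,"wx":0,"wy":0,"wz":0},
    {"x":0,"y":0.0075,"z":0,"wx":0,"wy":0,"wz":0}
  ]
}}

```text
clock: 10.72
position: [0.6053, 0.1617, 0.1905]
tool_rot: [0.21, 1.57, -1.074]
force: [-2.9, -0.7, -2.3]
grip_width: 0.0227
```

```bash
python3 -c "
from h import *
feel(3)"
```

```text
t 10.875 stand-frame force fx -3.86 fy -0.07 fz -2.93 m [-0.302  0.891  0.023] pos [0.6054 0.1617 0.1905] along x 0.0119 w 0.0228
```

{"name": "servo_tool", "arguments": {
  "targets": [
    {"x":0,"y":0.0025,"z":0,"wx":0,"wy":0,"wz":0},
    {"x":0,"y":0.005,"z":0,"wx":0,"wy":0,"wz":0},
    {"x":0,"y":0.005,"z":0,"wx":0,"wy":0,"wz":0}
  ]
}}

```text
clock: 11.25
position: [0.6071, 0.1622, 0.1905]
tool_rot: [-0.462, 1.57, -1.745]
force: [-5.2, -1.6, -2.3]
grip_width: 0.023
```

```bash
python3 -c "
from h import *
feel(4)"
```

```text
t 11.45 stand-frame force fx -5.81 fy 0.30 fz -2.31 m [-0.388  1.361  0.011] pos [0.6071 0.1622 0.1905] along x 0.0137 w 0.0236
```

{"name": "servo_tool", "arguments": {
  "targets": [
    {"x":0,"y":0.003,"z":0,"wx":0,"wy":0,"wz":0},
    {"x":0,"y":0.0055,"z":0,"wx":0,"wy":0,"wz":0},
    {"x":0,"y":0.0055,"z":0,"wx":0,"wy":0,"wz":0}
  ]
}}

```text
clock: 11.82
position: [0.6087, 0.1627, 0.1903]
tool_rot: [-1.109, 1.569, -2.393]
force: [-6.2, -2.6, -1.5]
grip_width: 0.0227
```

```bash
python3 -c "
from h import *
feel(5);rel([.594,.158,.188],16.5)"
```

```text
t 12.075 stand-frame force fx -7.60 fy 0.04 fz -1.56 m [-0.538  1.845  0.006] pos [0.6087 0.1627 0.1903] along x 0.0154 w 0.0226
clock 12.075 pos [0.6087 0.1627 0.1903] f [-6.95 -2.09 -1.27] m [-0.511  1.841  0.034] w 0.0226 q7 -0.39
az 16.46 shift [ 0.0059 -0.0386  0.0009] turn [-0.0001  0.0001  0.0003] axes [[-0.001, 0.959, 0.283], [-0.001, 0.283, -0.959], [-1.0, -0.002, 0.001]]
```

{"name": "servo_tool", "arguments": {
  "targets": [
    {"x":0,"y":0.002,"z":0,"wx":0,"wy":0,"wz":0},
    {"x":0,"y":0.0035,"z":0,"wx":0,"wy":0,"wz":0},
    {"x":0,"y":0.0035,"z":0,"wx":0,"wy":0,"wz":0}
  ]
}}

```text
clock: 12.45
position: [0.6095, 0.163, 0.1902]
tool_rot: [-1.272, 1.568, -2.555]
force: [-7.6, -2.3, -0.5]
grip_width: 0.023
```

```bash
python3 -c "
from h import *
feel(5)"
```

```text
t 12.7 stand-frame force fx -8.29 fy -0.14 fz -0.55 m [-0.587  2.066 -0.009] pos [0.6095 0.163  0.1902] along x 0.0163 w 0.0229
```

{"name": "servo_tool", "arguments": {
  "targets": [
    {"x":-0.0025,"y":0.0015,"z":0,"wx":0,"wy":0,"wz":0},
    {"x":-0.005,"y":0.0015,"z":0,"wx":0,"wy":0,"wz":0},
    {"x":-0.0065,"y":0.0015,"z":0,"wx":0,"wy":0,"wz":0},
    {"x":-0.0065,"y":0.0015,"z":0,"wx":0,"wy":0,"wz":0}
  ]
}}

```text
clock: 13.2
position: [0.6093, 0.1628, 0.1923]
tool_rot: [-1.356, 1.566, -2.64]
force: [-6.7, -2.1, -5.2]
grip_width: 0.0233
```

```bash
python3 -c "
from h import *
feel(4)"
```

```text
t 13.4 stand-frame force fx -7.67 fy -0.41 fz -5.32 m [-0.559  1.903 -0.008] pos [0.6093 0.1628 0.1923] along x 0.0161 w 0.0229
```

{"name": "servo_tool", "arguments": {
  "targets": [
    {"x":0,"y":0.003,"z":0,"wx":0,"wy":0,"wz":0},
    {"x":-0.0025,"y":0.003,"z":0,"wx":0,"wy":0,"wz":0},
    {"x":-0.005,"y":0.003,"z":0,"wx":0,"wy":0,"wz":0},
    {"x":-0.005,"y":0.003,"z":0,"wx":0,"wy":0,"wz":0}
  ]
}}

```text
clock: 13.9
position: [0.6098, 0.1629, 0.1938]
tool_rot: [-1.385, 1.564, -2.668]
force: [-7.1, -2.0, -4.8]
grip_width: 0.023
```

```bash
python3 -c "
from h import *
feel(4)"
```

```text
t 14.1 stand-frame force fx -6.99 fy -0.05 fz -4.87 m [-0.509  1.76   0.044] pos [0.6098 0.1629 0.1938] along x 0.0165 w 0.0231
```

{"name": "servo_tool", "arguments": {
  "targets": [
    {"x":-0.0025,"y":0.0015,"z":0,"wx":0,"wy":0,"wz":0},
    {"x":-0.005,"y":0.0015,"z":0,"wx":0,"wy":0,"wz":0},
    {"x":-0.0075,"y":0.0015,"z":0,"wx":0,"wy":0,"wz":0},
    {"x":-0.0075,"y":0.0015,"z":0,"wx":0,"wy":0,"wz":0}
  ]
}}

```text
clock: 14.6
position: [0.6099, 0.1629, 0.1964]
tool_rot: [-1.401, 1.562, -2.684]
force: [-5.2, -1.3, -5.0]
grip_width: 0.0231
```

```bash
python3 -c "
from h import *
feel(4);rel([.61,.163,.2],16.5)"
```

```text
t 14.8 stand-frame force fx -6.09 fy -0.27 fz -5.22 m [-0.435  1.454 -0.022] pos [0.6099 0.163  0.1964] along x 0.0167 w 0.0226
clock 14.8 pos [0.6099 0.163  0.1964] f [-6.31 -1.75 -4.48] m [-0.432  1.443 -0.018] w 0.0226 q7 -0.39
az 16.47 shift [-0.0089  0.0001 -0.0001] turn [-0.0001  0.0002  0.0013] axes [[-0.008, 0.959, 0.284], [-0.004, 0.284, -0.959], [-1.0, -0.008, 0.001]]
```

{"name": "servo_tool", "arguments": {
  "targets": [
    {"x":-0.003,"y":0.001,"z":0,"wx":0,"wy":0,"wz":0.001},
    {"x":-0.006,"y":0.001,"z":0,"wx":0,"wy":0,"wz":0.001},
    {"x":-0.009,"y":0.001,"z":0,"wx":0,"wy":0,"wz":0.001},
    {"x":-0.012,"y":0.001,"z":0,"wx":0,"wy":0,"wz":0.001},
    {"x":-0.015,"y":0.001,"z":0,"wx":0,"wy":0,"wz":0.001},
    {"x":-0.015,"y":0.001,"z":0,"wx":0,"wy":0,"wz":0.001}
  ]
}}

```text
clock: 15.55
position: [0.6104, 0.1631, 0.2025]
tool_rot: [-0.932, 1.568, -2.216]
force: [-4.7, -1.8, -5.1]
grip_width: 0.0227
```

```bash
python3 -c "
from h import *
feel(3);rel([.61,.163,.2],16.5)"
```

```text
t 15.7 stand-frame force fx -3.87 fy 0.47 fz -5.40 m [-0.342  1.11  -0.013] pos [0.6104 0.1631 0.2025] along x 0.0172 w 0.0227
clock 15.7 pos [0.6104 0.1631 0.2025] f [-3.89 -0.95 -5.37] m [-0.345  1.098 -0.047] w 0.0227 q7 -0.39
az 16.47 shift [ 0.0062 -0.0011 -0.0002] turn [-0.0001  0.0002  0.0003] axes [[-0.001, 0.959, 0.284], [-0.002, 0.284, -0.959], [-1.0, -0.002, 0.001]]
```

Clearing cleanly. Continue to about 30 mm lift.

{"name": "servo_tool", "arguments": {
  "targets": [
    {"x":-0.004,"y":0.0005,"z":0,"wx":0,"wy":0,"wz":0},
    {"x":-0.008,"y":0.0005,"z":0,"wx":0,"wy":0,"wz":0},
    {"x":-0.012,"y":0.0005,"z":0,"wx":0,"wy":0,"wz":0},
    {"x":-0.016,"y":0.0005,"z":0,"wx":0,"wy":0,"wz":0},
    {"x":-0.02,"y":0.0005,"z":0,"wx":0,"wy":0,"wz":0},
    {"x":-0.025,"y":0,"z":0,"wx":0,"wy":0,"wz":0},
    {"x":-0.03,"y":0,"z":0,"wx":0,"wy":0,"wz":0},
    {"x":-0.035,"y":0,"z":0,"wx":0,"wy":0,"wz":0},
    {"x":-0.04,"y":0,"z":0,"wx":0,"wy":0,"wz":0},
    {"x":-0.0435,"y":0,"z":0,"wx":0,"wy":0,"wz":0},
    {"x":-0.0435,"y":0,"z":0,"wx":0,"wy":0,"wz":0}
  ]
}}

```text
clock: 17.08
position: [0.6105, 0.1631, 0.22]
tool_rot: [-0.868, 1.569, -2.151]
force: [0.9, -0.6, -5.9]
grip_width: 0.0231
```

```bash
python3 -c "
from h import *
feel(3);rel([.61,.163,.2],16.5)
im,d=bot.grab_frame('scene');a=cv2.resize(im[120:230,310:430,::-1],(600,550),interpolation=cv2.INTER_CUBIC)
cv2.imwrite('pics/s4.png',a)"
```

```text
t 17.225 stand-frame force fx 0.09 fy -0.45 fz -4.60 m [ 0.002 -0.015  0.014] pos [0.6104 0.1631 0.2198] along x 0.0172 w 0.023
clock 17.225 pos [0.6104 0.1631 0.2198] f [-0.09 -0.49 -4.49] m [ 0.009 -0.007  0.018] w 0.023 q7 -0.37
az 16.47 shift [ 0.0495 -0.001  -0.0001] turn [-0.0001  0.0002  0.0003] axes [[-0.001, 0.959, 0.284], [-0.002, 0.284, -0.959], [-1.0, -0.002, 0.001]]
```

View pics/s4.png

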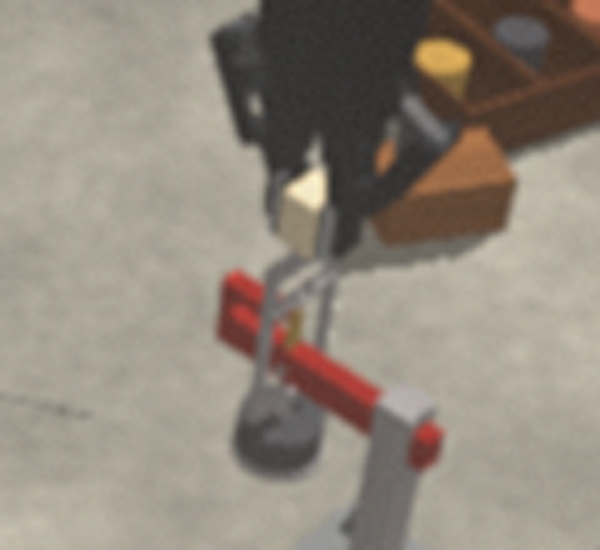

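{"name": "servo_tool", "arguments": {
  "targets": [
    {"x":0,"y":-0.01,"z":0,"wx":0,"wy":0,"wz":0},
    {"x":0,"y":-0.03,"z":0,"wx":0,"wy":0,"wz":0},
    {"x":0,"y":-0.05,"z":0,"wx":0,"wy":0,"wz":0},
    {"x":0,"y":-0.07,"z":0,"wx":0,"wy":0,"wz":0},
    {"x":0,"y":-0.09,"z":0,"wx":0,"wy":0,"wz":0},
    {"x":0,"y":-0.11,"z":0,"wx":0,"wy":0,"wz":0},
    {"x":0,"y":-0.13,"z":0,"wx":0,"wy":0,"wz":0},
    {"x":0,"y":-0.15,"z":0,"wx":0,"wy":0,"wz":0},
    {"x":0,"y":-0.175,"z":0,"wx":0,"wy":0,"wz":0},
    {"x":0,"y":-0.2,"z":0,"wx":0,"wy":0,"wz":0},
    {"x":0,"y":-0.225,"z":0,"wx":0,"wy":0,"wz":0},
    {"x":0,"y":-0.225,"z":0,"wx":0,"wy":0,"wz":0}
  ]
}}

```text
clock: 18.77
position: [0.5236, 0.1373, 0.2201]
tool_rot: [-0.834, 1.568, -2.117]
force: [-0.2, -0.7, -5.5]
grip_width: 0.0228
```

```bash
python3 -c "
from h import *
feel(3);rel([.539,-.1895,.26],-20)
im,d=bot.grab_frame('scene');np.savez('s5.npz',im=im,P=cloud('scene',d));a=cv2.resize(im[110:260,260:430,::-1],(680,600),interpolation=cv2.INTER_CUBIC)
cv2.imwrite('pics/s5.png',a)"
```

```text
t 18.925 stand-frame force fx 0.42 fy -0.40 fz -4.49 m [ 0.004 -0.014  0.013] pos [0.5244 0.1376 0.22  ] along x -0.0725 w 0.023
clock 18.925 pos [0.5244 0.1376 0.22  ] f [ 0.74 -0.87 -5.27] m [-0.005 -0.018  0.009] w 0.023 q7 -0.39
az 16.47 shift [-0.0985 -0.197   0.7948] turn [0.1013 0.0003 0.0002] axes [[-0.001, 0.959, 0.283], [-0.002, 0.283, -0.959], [-1.0, -0.002, 0.001]]
```

View pics/s5.png

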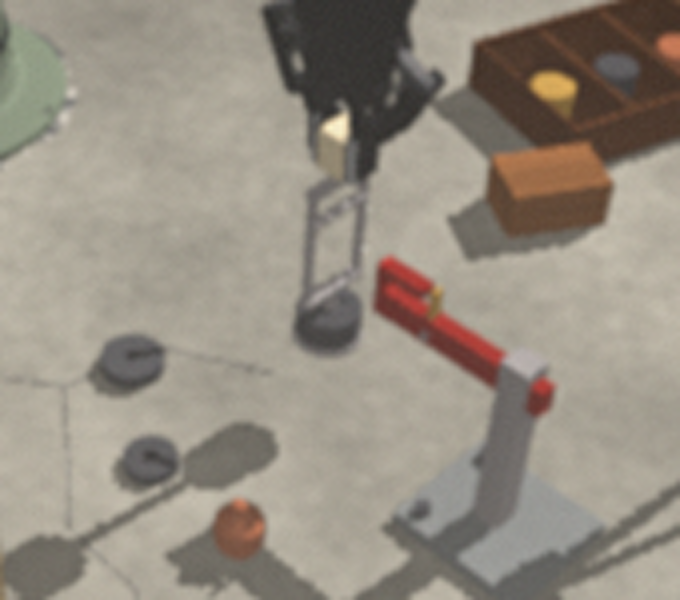

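{"name": "servo_tool", "arguments": {
  "targets": [
    {"x":-0.02,"y":-0.006,"z":0.025,"wx":0.003,"wy":0,"wz":0},
    {"x":-0.05,"y":-0.02,"z":0.08,"wx":0.01,"wy":0,"wz":0},
    {"x":-0.05,"y":-0.04,"z":0.16,"wx":0.02,"wy":0,"wz":0},
    {"x":-0.05,"y":-0.06,"z":0.25,"wx":0.032,"wy":0,"wz":0},
    {"x":-0.05,"y":-0.085,"z":0.34,"wx":0.043,"wy":0,"wz":0},
    {"x":-0.05,"y":-0.107,"z":0.43,"wx":0.055,"wy":0,"wz":0},
    {"x":-0.05,"y":-0.13,"z":0.52,"wx":0.066,"wy":0,"wz":0},
    {"x":-0.05,"y":-0.15,"z":0.61,"wx":0.078,"wy":0,"wz":0},
    {"x":-0.05,"y":-0.172,"z":0.69,"wx":0.088,"wy":0,"wz":0},
    {"x":-0.05,"y":-0.19,"z":0.76,"wx":0.097,"wy":0,"wz":0},
    {"x":-0.05,"y":-0.197,"z":0.795,"wx":0.101,"wy":0,"wz":0},
    {"x":-0.05,"y":-0.197,"z":0.795,"wx":0.101,"wy":0,"wz":0}
  ]
}}

```text
clock: 20.48
position: [0.539, -0.19, 0.2405]
tool_rot: [-0.394, 1.569, -2.313]
force: [0.4, 1.3, -4.9]
grip_width: 0.023
```

```bash
python3 - <<'E'
from h import *
rel([.539,-.1895,.19],-20)
for n in("scene","top"):
    im,d=bot.grab_frame(n);P=cloud(n,d);np.savez(n+"6.npz",im=im,P=P,d=d)
    x,y,z=P[...,0],P[...,1],P[...,2];I=im.astype(int)
    near=(abs(x-.539)<.05)&(abs(y+.19)<.05)
    for lo,hi in((.08,.13),(.13,.16),(.16,.19),(.195,.225),(.225,.25)):
        q=P[near&(z>lo)&(z<hi)]
        if len(q):print(n,lo,hi,len(q),np.round(q.mean(0),4),np.round(q.min(0),4),np.round(q.max(0),4))
a=cv2.resize(np.load('scene6.npz')['im'][140:310,150:330,::-1],(620,585),interpolation=cv2.INTER_CUBIC);cv2.imwrite('pics/s6.png',a)
E
```

```text
clock 20.475 pos [ 0.539  -0.19    0.2405] f [ 0.42  1.26 -4.85] m [0.159 0.032 0.023] w 0.023 q7 -0.31
az -19.94 shift [ 0.1262 -0.0004 -0.0015] turn [0.0002 0.0003 0.0001] axes [[-0.001, 0.94, -0.341], [-0.002, -0.341, -0.94], [-1.0, -0.001, 0.002]]
scene 0.08 0.13 319 [ 0.5523 -0.1909  0.1099] [ 0.5251 -0.2137  0.0896] [ 0.5661 -0.1635  0.1294]
scene 0.13 0.16 130 [ 0.5422 -0.1894  0.1402] [ 0.5312 -0.2156  0.1304] [ 0.5536 -0.1616  0.1599]
scene 0.16 0.19 48 [ 0.5426 -0.19    0.1753] [ 0.5303 -0.2157  0.1606] [ 0.5534 -0.1625  0.1895]
scene 0.195 0.225 121 [ 0.5424 -0.1897  0.2071] [ 0.5301 -0.2156  0.1954] [ 0.5535 -0.1623  0.2225]
scene 0.225 0.25 106 [ 0.547  -0.1888  0.2356] [ 0.5272 -0.2157  0.2254] [ 0.5664 -0.162   0.2497]
top 0.08 0.13 111 [ 0.5299 -0.1765  0.1146] [ 0.514  -0.1921  0.0949] [ 0.5541 -0.1632  0.1258]
top 0.13 0.16 43 [ 0.5424 -0.177   0.1407] [ 0.5347 -0.191   0.1309] [ 0.5493 -0.1611  0.1568]
top 0.16 0.19 7 [ 0.546  -0.1636  0.1764] [ 0.5449 -0.1669  0.1624] [ 0.5485 -0.1616  0.1856]
top 0.195 0.225 12 [ 0.5448 -0.1682  0.2088] [ 0.5406 -0.1796  0.1976] [ 0.5489 -0.1618  0.2213]
top 0.225 0.25 22 [ 0.5462 -0.1681  0.2368] [ 0.5409 -0.1748  0.233 ] [ 0.5519 -0.162   0.2409]
```

View pics/s6.png

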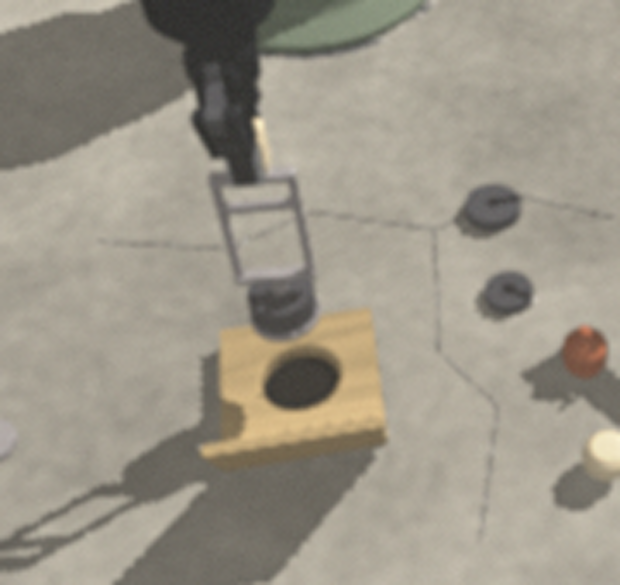

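```bash
python3 - <<'E'
from h import *
a=np.radians(-15.1);ux=np.array([np.cos(a),np.sin(a)]);uy=np.array([-np.sin(a),np.cos(a)])
for n,f,dz in(("scene","scene0.npz",-.002),("top","top0.npz",.001)):
    D=np.load(f);P=D["P"];im=D["im"].astype(int);x,y,z=P[...,0],P[...,1],P[...,2]
    u=P[...,:2]@ux;v=P[...,:2]@uy;u0=np.array([.54,-.19])@ux;v0=np.array([.54,-.19])@uy
    w=(im[...,0]-im[...,2]>30)&(abs(z-.02-dz)<.004)
    e=[np.median([u[w&(abs(v-c)<.004)].min() for c in v0+np.linspace(-.04,.04,9)])]
    vs=[(v[w&(abs(u-c)<.004)].min(),v[w&(abs(u-c)<.004)].max()) for c in u0+np.linspace(-.05,.04,8)]
    vs=np.median(vs,0); c=ux*(e[0]+.06)+uy*vs.mean();print(n,"block centre from -x edge",np.round(c,4),"width",np.ptp(vs))
    # recess span along u and v using low points (below top by >4mm) : rim edge positions from wood top hole
    hole=(abs(u-u0)<.045)&(abs(v-v0)<.045)
    top=w&hole
    uu=[];vv=[]
    for c in np.linspace(-.012,.012,7):
        s=u[top&(abs(v-v0-c)<.003)]; s=np.sort(s);g=np.argmax(np.diff(s));uu.append((s[g],s[g+1]))
        s=v[top&(abs(u-u0-c)<.003)]; s=np.sort(s);g=np.argmax(np.diff(s));vv.append((s[g],s[g+1]))
    mu=np.median(uu,0);mv=np.median(vv,0);print("  rim gap",mu-u0,mv-v0,"centre",np.round(ux*mu.mean()+uy*mv.mean(),4),np.ptp(mu),np.ptp(mv))
E
```

```text
scene block centre from -x edge [ 0.5414 -0.1894] width 0.11928335129321843
  rim gap [-0.02820559  0.03380512] [-0.03029835  0.0321245 ] centre [ 0.5429 -0.1898] 0.06201070993298963 0.06242285140278559
top block centre from -x edge [ 0.5408 -0.19  ] width 0.11895529925488199
  rim gap [-0.03052401  0.03100076] [-0.03036678  0.03060041] centre [ 0.5403 -0.1899] 0.061524772847692866 0.0609671985718495
```

{"name": "servo_tool", "arguments": {
  "targets": [
    {"x":0,"y":0.0063,"z":-0.001,"wx":0,"wy":0,"wz":0},
    {"x":0.03,"y":0.0063,"z":-0.001,"wx":0,"wy":0,"wz":0},
    {"x":0.06,"y":0.0063,"z":-0.001,"wx":0,"wy":0,"wz":0},
    {"x":0.09,"y":0.0063,"z":-0.001,"wx":0,"wy":0,"wz":0},
    {"x":0.12,"y":0.0063,"z":-0.001,"wx":0,"wy":0,"wz":0},
    {"x":0.14,"y":0.0063,"z":-0.001,"wx":0,"wy":0,"wz":0},
    {"x":0.16,"y":0.0063,"z":-0.001,"wx":0,"wy":0,"wz":0},
    {"x":0.175,"y":0.0063,"z":-0.001,"wx":0,"wy":0,"wz":0},
    {"x":0.185,"y":0.0063,"z":-0.001,"wx":0,"wy":0,"wz":0},
    {"x":0.185,"y":0.0063,"z":-0.001,"wx":0,"wy":0,"wz":0}
  ]
}}

```text
clock: 21.82
position: [0.5415, -0.189, 0.1664]
tool_rot: [-0.628, 1.569, -2.544]
force: [-1.0, 0.7, -3.3]
grip_width: 0.0228
```

```bash
python3 - <<'E'
from h import *
feel(4);rel([.5415,-.1905,.157],-20)
im,d=bot.grab_frame("scene");P=cloud("scene",d);x,y,z=P[...,0],P[...,1],P[...,2]
for lo,hi in((.02,.045),(.06,.1),(.1,.13)):
    q=P[(abs(x-.54)<.05)&(abs(y+.19)<.031)&(z>lo)&(z<hi)];print(lo,len(q),np.round(q.mean(0),4),np.round(np.percentile(q,1,0),4),np.round(np.percentile(q,99,0),4))
cv2.imwrite('pics/s7.png',cv2.resize(im[160:310,170:320,::-1],(600,600),interpolation=cv2.INTER_CUBIC))
E
```

```text
t 22.025 stand-frame force fx -0.05 fy -0.01 fz -5.03 m [ 0.01  -0.004  0.015] pos [ 0.5417 -0.189   0.1668] along x -0.1487 w 0.0231
clock 22.025 pos [ 0.5417 -0.189   0.1668] f [-0.34 -0.33 -5.06] m [ 0.009 -0.039 -0.024] w 0.0231 q7 -0.35
az -19.79 shift [0.0246 0.0007 0.0037] turn [0.0006 0.0002 0.0001] axes [[-0.001, 0.941, -0.339], [-0.001, -0.339, -0.941], [-1.0, -0.0, 0.001]]
0.02 245 [ 0.5543 -0.1904  0.0353] [ 0.496  -0.216   0.0201] [ 0.5864 -0.1627  0.0449]
0.06 120 [ 0.5448 -0.1881  0.0711] [ 0.5331 -0.2144  0.0603] [ 0.5557 -0.1615  0.0992]
0.1 55 [ 0.5456 -0.1887  0.117 ] [ 0.534  -0.2145  0.1005] [ 0.5562 -0.1611  0.1298]
```

View pics/s7.png

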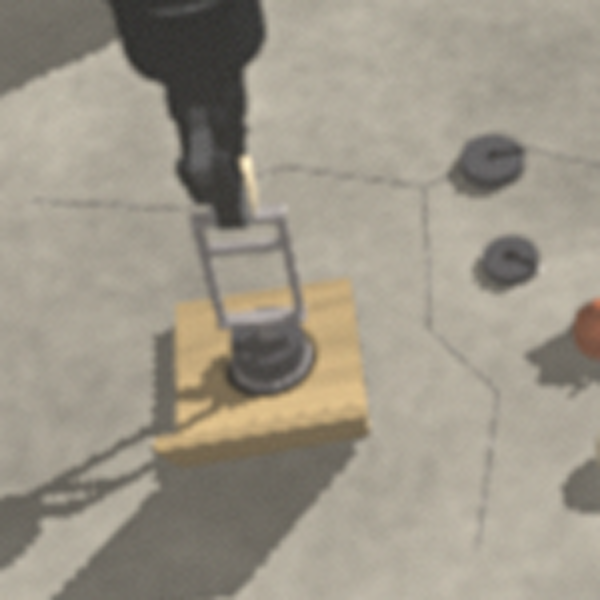

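{"name": "servo_tool", "arguments": {
  "targets": [
    {"x":0,"y":0,"z":0.0037,"wx":0,"wy":0,"wz":0},
    {"x":0.003,"y":0,"z":0.0037,"wx":0,"wy":0,"wz":0},
    {"x":0.006,"y":0,"z":0.0037,"wx":0,"wy":0,"wz":0},
    {"x":0.009,"y":0,"z":0.0037,"wx":0,"wy":0,"wz":0},
    {"x":0.012,"y":0,"z":0.0037,"wx":0,"wy":0,"wz":0},
    {"x":0.015,"y":0,"z":0.0037,"wx":0,"wy":0,"wz":0},
    {"x":0.018,"y":0,"z":0.0037,"wx":0,"wy":0,"wz":0},
    {"x":0.018,"y":0,"z":0.0037,"wx":0,"wy":0,"wz":0}
  ]
}}

```text
clock: 23.08
position: [0.5412, -0.1904, 0.1595]
tool_rot: [-0.384, 1.569, -2.301]
force: [1.2, 0.1, -4.8]
grip_width: 0.0228
```

```bash
python3 -c "
from h import *
feel(3)"
```

```text
t 23.225 stand-frame force fx 0.18 fy -0.20 fz -4.87 m [0.015 0.007 0.035] pos [ 0.5412 -0.1904  0.1596] along x -0.1496 w 0.0229
```

{"name": "servo_tool", "arguments": {
  "targets": [
    {"x":0.0015,"y":0,"z":0,"wx":0,"wy":0,"wz":0},
    {"x":0.003,"y":0,"z":0,"wx":0,"wy":0,"wz":0},
    {"x":0.0045,"y":0,"z":0,"wx":0,"wy":0,"wz":0},
    {"x":0.0045,"y":0,"z":0,"wx":0,"wy":0,"wz":0}
  ]
}}

```text
clock: 23.72
position: [0.5412, -0.1904, 0.1578]
tool_rot: [-0.339, 1.569, -2.256]
force: [-1.3, 0.2, -5.0]
grip_width: 0.0235
```

```bash
python3 -c "
from h import *
feel(3)"
```

```text
t 23.875 stand-frame force fx -0.02 fy 0.56 fz -4.61 m [ 0.005 -0.004  0.01 ] pos [ 0.5412 -0.1904  0.1578] along x -0.1496 w 0.0227
```

{"name": "servo_tool", "arguments": {
  "targets": [
    {"x":0.001,"y":0,"z":0,"wx":0,"wy":0,"wz":0},
    {"x":0.002,"y":0,"z":0,"wx":0,"wy":0,"wz":0},
    {"x":0.003,"y":0,"z":0,"wx":0,"wy":0,"wz":0},
    {"x":0.003,"y":0,"z":0,"wx":0,"wy":0,"wz":0}
  ]
}}

```text
clock: 24.38
position: [0.5414, -0.1904, 0.157]
tool_rot: [0.042, 1.569, -1.874]
force: [-2.5, 0.6, 4.7]
grip_width: 0.0233
```

```bash
python3 -c "
from h import *
feel(3)"
```

```text
t 24.525 stand-frame force fx -1.83 fy 1.93 fz 6.06 m [ 0.233  0.758 -0.01 ] pos [ 0.5413 -0.1904  0.157 ] along x -0.1495 w 0.023
```

{"name": "servo_tool", "arguments": {
  "targets": [
    {"x":-0.0005,"y":0,"z":0,"wx":0,"wy":0,"wz":0},
    {"x":-0.0005,"y":0,"z":0,"wx":0,"wy":0,"wz":0},
    {"x":-0.0005,"y":0,"z":0,"wx":0,"wy":0,"wz":0}
  ],
  "squeeze": 25
}}

```text
clock: 24.9
position: [0.5413, -0.1905, 0.1571]
tool_rot: [-0.088, 1.569, -2.004]
force: [0.3, -0.3, -4.7]
grip_width: 0.0229
```

```bash
python3 -c "
from h import *
feel(3);rel([.5415,-.1905,.157],-20)"
```

```text
t 25.05 stand-frame force fx 0.15 fy 0.30 fz -4.68 m [-0.019 -0.014  0.049] pos [ 0.5413 -0.1904  0.1571] along x -0.1495 w 0.0229
clock 25.05 pos [ 0.5413 -0.1904  0.1571] f [ 0.12 -0.05 -4.18] m [-0.018 -0.014  0.022] w 0.0229 q7 -0.36
az -19.79 shift [0.0002 0.0006 0.    ] turn [0.0006 0.0002 0.    ] axes [[-0.001, 0.941, -0.339], [-0.001, -0.339, -0.941], [-1.0, -0.0, 0.001]]
```

{"name": "servo_tool", "arguments": {
  "targets": [
    {"x":0.0006,"y":0,"z":0,"wx":0,"wy":0,"wz":0},
    {"x":0.0006,"y":0,"z":0,"wx":0,"wy":0,"wz":0},
    {"x":0.0006,"y":0,"z":0,"wx":0,"wy":0,"wz":0}
  ]
}}

```text
clock: 25.42
position: [0.5413, -0.1904, 0.157]
tool_rot: [0.024, 1.569, -1.892]
force: [-2.1, 0.6, 3.0]
grip_width: 0.023
```

{"name": "servo_tool", "arguments": {
  "targets": [
    {"x":0,"y":0,"z":0,"wx":0,"wy":0,"wz":0},
    {"x":0,"y":0,"z":0,"wx":0,"wy":0,"wz":0},
    {"x":0,"y":0,"z":0,"wx":0,"wy":0,"wz":0},
    {"x":0,"y":0,"z":0,"wx":0,"wy":0,"wz":0},
    {"x":0,"y":0,"z":0,"wx":0,"wy":0,"wz":0},
    {"x":0,"y":0,"z":0,"wx":0,"wy":0,"wz":0},
    {"x":0,"y":0,"z":0,"wx":0,"wy":0,"wz":0},
    {"x":0,"y":0,"z":0,"wx":0,"wy":0,"wz":0},
    {"x":0,"y":0,"z":0,"wx":0,"wy":0,"wz":0}
  ],
  "grip": 1
}}

```text
clock: 26.55
position: [0.5414, -0.1904, 0.1571]
tool_rot: [0.081, 1.569, -1.835]
force: [0.3, 0.1, -0.4]
grip_width: 0.0853
```

```bash
python3 -c "
from h import *
feel(2);im,d=bot.grab_frame('scene');P=cloud('scene',d);I=im.astype(int)
x,y,z=P[...,0],P[...,1],P[...,2]
for lo,hi in((.06,.09),(.09,.12),(.12,.14)):
    q=P[(abs(x-.54)<.03)&(abs(y+.19)<.031)&(z>lo)&(z<hi)];print(lo,len(q),np.round(q.mean(0),4),np.round(q.min(0),4),np.round(q.max(0),4))"
```

```text
t 26.65 stand-frame force fx -0.10 fy -0.70 fz -0.44 m [-0.03  -0.003  0.009] pos [ 0.5414 -0.1904  0.1571] along x -0.1494 w 0.0852
0.06 35 [ 0.5448 -0.1901  0.0746] [ 0.5347 -0.2157  0.0609] [ 0.5558 -0.163   0.0891]
0.09 52 [ 0.5449 -0.1885  0.1052] [ 0.5317 -0.2158  0.0903] [ 0.555  -0.1627  0.12  ]
0.12 48 [ 0.5473 -0.1828  0.1268] [ 0.535  -0.2157  0.1204] [ 0.557  -0.1624  0.1391]
```

Released, upright. Rise straight up 140 mm.

{"name": "servo_tool", "arguments": {
  "targets": [
    {"x":-0.03,"y":0,"z":0,"wx":0,"wy":0,"wz":0},
    {"x":-0.07,"y":0,"z":0,"wx":0,"wy":0,"wz":0},
    {"x":-0.12,"y":0,"z":0,"wx":0,"wy":0,"wz":0},
    {"x":-0.18,"y":0,"z":0,"wx":0,"wy":0,"wz":0},
    {"x":-0.25,"y":0,"z":0,"wx":0,"wy":0,"wz":0},
    {"x":-0.32,"y":0,"z":0,"wx":0,"wy":0,"wz":0},
    {"x":-0.35,"y":0,"z":0,"wx":0,"wy":0,"wz":0},
    {"x":-0.35,"y":0,"z":0,"wx":0,"wy":0,"wz":0}
  ]
}}

```text
clock: 27.7
position: [0.5416, -0.1903, 0.2978]
tool_rot: [0.726, 1.569, -1.19]
force: [-0.2, 0.6, -0.7]
grip_width: 0.0853
```

```bash
python3 -c "
from h import *
feel(2);im,d=bot.grab_frame('scene');P=cloud('scene',d)
x,y,z=P[...,0],P[...,1],P[...,2]
q=P[(abs(x-.54)<.03)&(abs(y+.19)<.031)&(z>.164)&(z<.2)];print('knobtop',len(q),np.round(q.mean(0),4),np.round(q.min(0),4),np.round(q.max(0),4))
cv2.imwrite('pics/s8.png',cv2.resize(im[110:310,130:430,::-1],(780,520),interpolation=cv2.INTER_CUBIC))"
```

```text
t 27.8 stand-frame force fx 0.35 fy 0.19 fz -0.37 m [-0.001 -0.019  0.015] pos [ 0.541  -0.1902  0.2963] along x -0.1497 w 0.0854
knobtop 164 [ 0.5486 -0.1898  0.1814] [ 0.5305 -0.2042  0.164 ] [ 0.5581 -0.1737  0.1905]
```

View pics/s8.png

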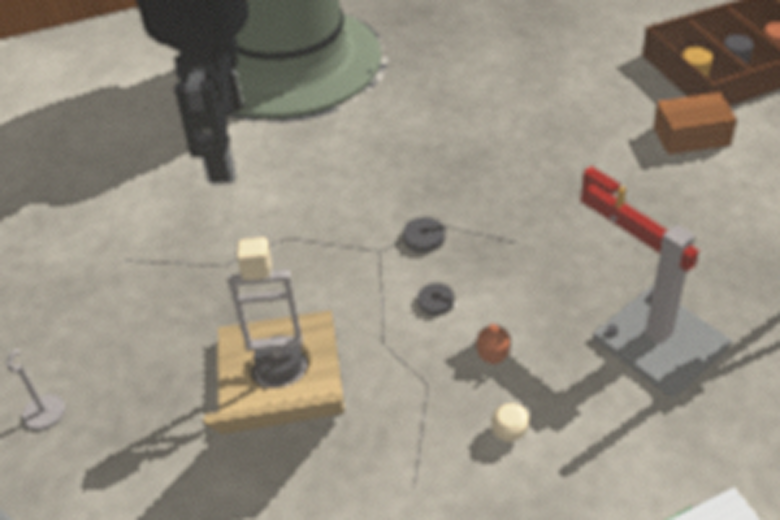

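```bash
python3 -c "
from workcell import bot
print(bot.job_done())"
```

```text
the job is handed in; nothing more can be done
None
```

The hanger is off the hook and standing upright in the plywood recess, with the gripper open and raised clear. I handed the job in at about 28 s on the robot's clock.

- **Unhooking:** I gripped the hanger by its knob and raised it about 2 mm off the seat. I then felt for the keeper, which it met about 11 mm behind where it hung. I pressed to about 8.3 N, lifted about 31 mm in all past the beak with no jump in the vertical force, and drew it out along -x. The picture after that showed the keeper back in place.
- **Placing:** I centred the foot over the recess and lowered it until it touched. The first touch reached about 11 N on the floor, so I eased off. I set it down again at about 8 N and opened the fingers.

**Last checks:**
- The knob top reads 190.5 mm above the bench, against 190 mm expected for the foot flat on the recess floor.
- The legs showed no lean.
- Forces on the empty gripper are about zero.
- In the last picture the stand and the loose items look unmoved.

No check failed. The two cameras disagreed by about 3 mm in x, so I used values between the two.

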